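# Offer a printed hinge leaf up to its jamb and hold it for the pin

### The arm

A 7-joint arm with a two-finger parallel gripper is mounted at the origin on the work surface. World frame = base frame: x ahead of the robot, y to its left, z up, the work surface at z = 0. Lengths are in m, angles in rad, forces in N, time in s.
With the tool pointing down it reaches from about 0.4 to 0.9 m from the base axis. Payload 5.6 kg.
Tool frame: the origin (TCP) lies at the very end of the fingers, on their centre line; the grasp point (between the pads) lies 19 mm behind it; z points along the fingers, x is the direction in which the jaws open and shut, and the axes are right-handed (so a half turn about z gives the same grasp; the last joint's range is limited). The gripper opens to 92 mm and grips with 3 to 60 N. Pads are 20 mm wide; open, the fingers measure 128 mm over their backs; the gripper's body (75 mm by 189 mm) begins 69 mm behind the grasp point.
Start: joints at [1.089, 0.468, -0.012, 1.603, 0.006, 1.071, -0.056], TCP at [0.276, -0.588, 0.215] pointing down, gripper open.
Joint ranges: [-2.53, 2.53], [-0.31, 2.02], [-1.57, 1.55], [0.28, 2.44], [-1.29, 4.43], [0.15, 1.84], [-2.92, 2.92]. Speed limits (rad/s): [2.57, 2.57, 3.14, 3.14, 3.14, 3.14, 3.14].

### API

Orientations are given as a rotation vector (axis times angle).
In Python, from cell import arm gives the robot as it stands. The module is installed in compiled form; this text tells all that it offers.
- The arm moves only by the shell command python3 -m creep 'ROWS'. ROWS is JSON, a list of rows, each an object of numbers: "grip": the opening in per cent of the stroke, from 0 (shut) to 100 (fully open); "dx", "dy", "dz": the shift along the tool's x, y, z in cm; "turn": the turn about the tool's z in rad. In form: [{"grip": .., "dx": .., "dy": .., "dz": .., "turn": ..}, ...]. A call has exactly 10 rows; each row is the pose to reach, as a shift and turn from the pose measured when the call began, along the tool's axes at that moment; what a row does not reach only later rows make up. A row lasts 1/8 s, in which the tool goes at most 62.5 mm and 10.7 degrees, less where a joint would pass 70% of its speed; a pose out of reach is approached as far as the arm can. A call with a gripper value outside its range is refused whole. The fingers move at their own pace and stop on an object; the grip force is fixed at half the most. Time passes only in rows, so rows that repeat a pose let the fingers close, or fill a call up. It gives the time, the measured TCP pose, the force and the opening at its end, in the units of the state.
- arm.read_state(): the state, without advancing time (a new reading comes with each control period).
- arm.capture(name): name is "scene" or "top" or "wrist"; returns a dict with "img" (420x560x3 uint8, blue, green, red), "fx", "fy", "cx", "cy" (pixels), "cam_to_world" (4x4, takes a point from camera to world coordinates); the wrist camera has in their place "hand_eye" (4x4, takes a point from camera to tool coordinates, whose origin is the TCP and whose axes are the tool frame's). Camera axes: x right, y up, looking along -z (the intrinsics and any distortion apply to the point x, -y, -z); pixel columns grow to the right and rows downward; lengths in m; the calibration is good to about 2 mm. The wrist camera is an equidistant fisheye: a pixel r from the principal point sees the ray r / f radians off the axis. A picture is of the moment at which its call begins: read the wrist's pose just before it. There is no depth.
- arm.hand_in(): hands the job in, once; it reports no verdict.
Trained networks look in a picture, given as the dict that the camera call returned (one of the last four; its "shot" number tells which), for a name from the list of things; names that differ only in an ending like _2 or _b are one class to them, and where a whole thing is asked for, a point or a joint stands for the part that bears it (a point fixed in the world has none). Each returns a list of dicts, best first, with "score" (0 to 1); they miss things now and then, are a little off and sometimes report something else, mostly with a low value. They report only what shows in the picture. A call takes as long as a camera call. They do not tell look-alikes from the thing itself.
- arm.spot_in(picture, target): "rect" ([left, top, right, bottom] in pixels, round what is visible of it).
- arm.mark_of(picture, target): "location" ([column, row] in pixels: a listed point, or the origin of a listed thing).
The state is a dict: "time_s": time; "joints": joint angles; "qd": joint speeds; "effort": joint torques, N m; "tcp_pos": TCP position; "ee_rot": TCP orientation; "ft_force": force on the tool from outside, world axes, zero at the start; "ft_torque": the same for the moment, N m; "finger_gap": finger opening in m.
Only numpy, scipy, OpenCV 4.12 (cv2) and the standard library are available. Lean on these libraries where they do the work, as an engineer would, in place of code of your own. Each camera call takes 0.05 s, during which the arm holds its last target. There are 200 camera calls.

### The job

The steel hinge pin is parked in the top of the jamb block whose hinge we assemble next; the other block has a red plug. Lift the orange hinge leaf by its rib and bring its knuckle into the gap between the two blue knuckles of the block with the steel pin, leaf level and its plate pointing out of the front of the block, so that the three holes line up for the pin. Finish while holding it there, still and in the air, not pressing on the block; leave pin, plug and everything else on the desk as they are.

Things in the scene. Friction and masses are not known exactly. Their poses are not given: they have to be found in the camera images.
- leaf: loose orange printed hinge leaf, 50 to 100 g, flat on the desk. Origin: on its underside below the middle of its grip rib; x from plate to knuckle, y along the hinge axis, z up. Plate 60 x 60 x 6 mm (x -40 to 20). Grip rib on it: 36 mm along x, 12 mm thick in y, top 36 mm above the underside; pinch it across y from above. Starts with x away from the robot, yaw within 0.8 rad.
- leaf_hinge (a point): centre of the leaf's knuckle hole: 42 mm along x and 13 mm above the underside from the leaf's origin; axes as the leaf's. The knuckle is a tube along y, 26 mm outside, 12 mm hole, 30 mm long, underside flush with the plate's, joined to it by a 30 mm wide neck.
- jamb_left: left jamb (y > 0): wooden block fixed to the desk, 48 mm deep, 90 wide, 98 high, two blue knuckles on its front, steel foot 8 mm thick, 130 wide, from 8 to 78 mm behind the axis. Origin: on the desk below the middle of the hinge axis. y along the hinge axis, z up, x into the block; its front faces -x, to the robot's side. Fixed; yaw up to 0.5 rad.
- jamb_right: right jamb (y < 0): wooden block fixed to the desk, 48 mm deep, 90 wide, 98 high, two blue knuckles on its front, steel foot 8 mm thick, 130 wide, from 8 to 78 mm behind the axis. Origin: on the desk below the middle of the hinge axis. y along the hinge axis, z up, x into the block; its front faces -x, to the robot's side. Fixed; yaw up to 0.5 rad.
- jamb_left_hinge (a point): on the left jamb's hinge axis, middle of the gap between its blue knuckles, 85 mm above the desk; axes as the jamb's. Knuckles: tubes along y, 26 mm outside, 12 mm hole, 22 mm long each; clear gap 36 mm (y -18 to 18), open above, in front and below. The block's face is 18 mm behind the axis.
- jamb_right_hinge (a point): on the right jamb's hinge axis, middle of the gap between its blue knuckles, 85 mm above the desk; axes as the jamb's. Knuckles: tubes along y, 26 mm outside, 12 mm hole, 22 mm long each; clear gap 36 mm (y -18 to 18), open above, in front and below. The block's face is 18 mm behind the axis.
- jamb_left_park (a point): mouth of the vertical parking hole in the left jamb's top, 42 mm behind the hinge axis, 98 mm above the desk; either the steel pin or the red plug stands in it.
- jamb_right_park (a point): mouth of the vertical parking hole in the right jamb's top, 42 mm behind the hinge axis, 98 mm above the desk; either the steel pin or the red plug stands in it.
- pin: steel hinge pin, 8 mm diameter, 100 mm long with an 18 mm wide round head 10 mm thick on top, standing loosely in the parking hole of the left or the right jamb, 50 mm of it above the block. Origin: its foot.
- plug: red plastic plug of the same shape as the pin, standing in the parking hole of the other jamb. Origin: its foot.
- phone: black phone lying flat, 138 x 68 x 9 mm, bystander; origin at the centre of its underside.
- screwdriver: screwdriver lying on the desk, 180 mm long, bystander; origin near its middle, below.
- cone: white printed cone, 60 mm wide, 62 mm high, bystander; origin at the centre of its underside.
- cup: white printed cup, 60 mm wide, 50 mm high, bystander; origin at the centre of its underside.
- tape: blue roll of tape lying flat, 90 mm wide, 24 mm high, bystander; origin at the centre of its underside.
- stick: wooden sanding stick lying flat, 150 x 18 x 6 mm, bystander; origin at the centre of its underside.
Things that resemble listed ones, but are neither listed nor needed, are in the scene too. Leave any purple or yellow look-alike of the jamb_right alone.

How it is judged:
On the way, in this order (a step that is already met when the one before it is completed fails the run):
1. the leaf is lifted off the desk in the fingers (height (world z) of leaf above 0.03 m and contact force between leaf and the fingers above 2 N), for 0.2 s.
2. the leaf's knuckle hole is in line with the holes of the jamb that has the steel pin, held still (contact force between leaf and the fingers above 2 N and linear speed of leaf below 0.015 m/s and ((horizontal distance between pin and jamb_left_park below 0.02 m and x of leaf_hinge in the frame of jamb_left_hinge between -0.0035 and 0.0035 m and y of leaf_hinge in the frame of jamb_left_hinge between -0.004 and 0.004 m and z of leaf_hinge in the frame of jamb_left_hinge between -0.0035 and 0.0035 m and x of leaf in the frame of jamb_left_hinge below -0.03 m and angle between the y axis of leaf and the y axis of jamb_left_hinge, either way round below 0.1 rad and angle between leaf's own z axis and vertical below 0.12 rad and contact force between leaf and jamb_left below 2 N) or (horizontal distance between pin and jamb_right_park below 0.02 m and x of leaf_hinge in the frame of jamb_right_hinge between -0.0035 and 0.0035 m and y of leaf_hinge in the frame of jamb_right_hinge between -0.004 and 0.004 m and z of leaf_hinge in the frame of jamb_right_hinge between -0.0035 and 0.0035 m and x of leaf in the frame of jamb_right_hinge below -0.03 m and angle between the y axis of leaf and the y axis of jamb_right_hinge, either way round below 0.1 rad and angle between leaf's own z axis and vertical below 0.12 rad and contact force between leaf and jamb_right below 2 N))), for 0.3 s.
At the end, for the whole second after the job is handed in: Fingers hold the leaf still, level within 0.12 rad, over 60 mm up, plate out of the front of the jamb with the steel pin: hole centre within 3.5 mm of the hinge axis (x, z) and 4 mm of the gap's middle, axes within 0.1 rad, under 2 N on the jamb (all of step 2 and height (world z) of leaf above 0.06 m); the arm keeps its last pose, push and grip.
It fails at once if the leaf is forced against a jamb (over 20 N) (contact force between leaf and jamb_left above 20 N or contact force between leaf and jamb_right above 20 N).
It fails at once if the pin or the plug is moved by more than 15 mm (distance of any of pin, plug from where it was at the start of the episode above 0.015 m).
It fails at once if a bystander is moved by more than 20 mm (distance of any of phone, screwdriver, cone, cup, tape, stick from where it was at the start of the episode above 0.02 m).
It also fails if it takes over 37 s, if anything falls off the work surface, if the arm or the gripper's body presses on something with over 40 N, if the wrist force passes 120 N, or if a joint passes its speed limit or range.

## Working session

There is one attempt and no reset: what is moved stays moved. The work goes in short steps, Python scripts to look and compute and a shell command to move; the robot and the scene stay as the last step left them, time stands still between calls to the robot, and variables do not carry over. Pictures are saved under pics/ and viewed, about 8 in all and at most 12, crops included, and the job is handed in when it is done.

```bash
mkdir -p pics; cat > h.py <<'E'
import numpy as np, cv2
from scipy.spatial.transform import Rotation as R
from cell import arm
def ray(p,px,T=None):
    """world origin+dir of pixel; T = tool pose for wrist"""
    u=(px[0]-p["cx"])/p["fx"]; v=(px[1]-p["cy"])/p["fy"]
    if "hand_eye" in p:
        r=np.hypot(u,v); s=np.sin(r)/r if r>1e-9 else 1
        d=np.array([u*s,-v*s,-np.cos(r)]); M=T@np.array(p["hand_eye"])
    else:
        d=np.array([u,-v,-1]); M=np.array(p["cam_to_world"])
    return M[:3,3],M[:3,:3]@d/np.linalg.norm(d)
def atz(p,px,z,T=None):
    o,d=ray(p,px,T); return o+d*(z-o[2])/d[2]
def proj(p,X,T=None):
    M=np.array(p["cam_to_world"]) if "cam_to_world" in p else T@np.array(p["hand_eye"])
    c=M[:3,:3].T@(np.array(X)-M[:3,3]); 
    if "hand_eye" in p:
        a=np.arctan2(np.hypot(c[0],c[1]),-c[2]); k=a/np.hypot(c[0],c[1])
        return np.array([p["cx"]+p["fx"]*c[0]*k,p["cy"]-p["fy"]*c[1]*k])
    return np.array([p["cx"]-p["fx"]*c[0]/c[2],p["cy"]+p["fy"]*c[1]/c[2]])
def tool():
    s=arm.read_state(); T=np.eye(4); T[:3,:3]=R.from_rotvec(s["ee_rot"]).as_matrix(); T[:3,3]=s["tcp_pos"]; return T,s
def shoot(cam,name=None):
    T,s=tool(); p=arm.capture(cam)
    if name: cv2.imwrite("pics/"+name,p["img"])
    return p,T
E
python3 - <<'E'
from h import *
for c in("top","scene"):
    p,T=shoot(c,c+"1.png")
    print(c,p["fx"],p["fy"],p["cx"],p["cy"],[k for k in p],np.round(p["cam_to_world"],3).tolist())
    for t,z in [("leaf",0),("leaf_hinge",.013),("jamb_left",0),("jamb_left_hinge",.085),("jamb_right_hinge",.085),("jamb_left_park",.098),("jamb_right_park",.098),("pin",.048),("plug",.048)]:
        for m in arm.mark_of(p,t)[:3]: print(t,round(m["score"],2),np.round(m["location"]),np.round(atz(p,m["location"],z),3))
print(tool())
E
```

```text
top 416.5540495406915 416.5540495406915 277.46798352277926 209.90574060771337 ['img', 'fx', 'fy', 'cx', 'cy', 'cam_to_world', 'shot'] [[0.007, 0.994, -0.11, 0.357], [-1.0, 0.007, -0.002, -0.01], [-0.001, 0.11, 0.994, 1.103], [0.0, 0.0, 0.0, 1.0]]
leaf 0.69 [248. 212.] [0.472 0.07  0.   ]
leaf_hinge 0.86 [244. 195.] [0.515 0.082 0.013]
leaf_hinge 0.15 [390. 155.] [ 0.626 -0.306  0.013]
jamb_left 0.64 [179. 175.] [0.573 0.258 0.   ]
jamb_left_hinge 0.76 [168. 173.] [0.56  0.264 0.085]
jamb_right_hinge 0.77 [381. 173.] [ 0.564 -0.265  0.085]
jamb_right_hinge 0.75 [320. 208.] [ 0.476 -0.112  0.085]
jamb_right_hinge 0.53 [346. 105.] [ 0.738 -0.179  0.085]
jamb_left_park 0.96 [162. 152.] [0.609 0.278 0.098]
jamb_left_park 0.69 [176. 176.] [0.55  0.24  0.098]
jamb_right_park 0.98 [396. 155.] [ 0.606 -0.297  0.098]
jamb_right_park 0.87 [322. 189.] [ 0.521 -0.116  0.098]
jamb_right_park 0.75 [437. 319.] [ 0.211 -0.385  0.098]
pin 0.43 [387. 155.] [ 0.617 -0.289  0.048]
pin 0.26 [213. 104.] [0.753 0.163 0.048]
plug 0.55 [168. 156.] [0.613 0.277 0.048]
scene 380.8190467114889 380.8190467114889 
[... 1284 characters left out ...]
      1.00000000e+00]]), {'time_s': 1.0, 'joints': array([ 1.08901942,  0.46748742, -0.01162542,  1.60269655,  0.00602212,
        1.07140392, -0.056317  ]), 'qd': array([-0.00097691,  0.00020889,  0.00171863,  0.00068931, -0.00126882,
        0.00103702, -0.00027153]), 'effort': array([-1.26625793e-03, -5.20410347e+01, -1.33624824e-02, -2.44056934e+01,
       -5.66972885e-02,  1.13603243e-02,  6.16980378e-05]), 'tcp_pos': array([ 0.27611386, -0.58844881,  0.21460198]), 'ee_rot': array([ 2.65155566e+00, -1.68477693e+00,  1.73279429e-05]), 'ft_force': array([ 0.12284803,  0.8595972 , -0.34021473]), 'ft_torque': array([-0.00725725,  0.0297837 ,  0.027498  ]), 'finger_gap': 0.0915362208793125})
```

```bash
python3 - <<'E'
import cv2
a=cv2.imread("pics/top1.png");b=cv2.imread("pics/scene1.png")
cv2.imwrite("pics/top1c.png",cv2.resize(a[90:330,100:460],None,fx=2.2,fy=2.2,interpolation=cv2.INTER_CUBIC))
E
```

```text
(no output)
```

View pics/top1c.png

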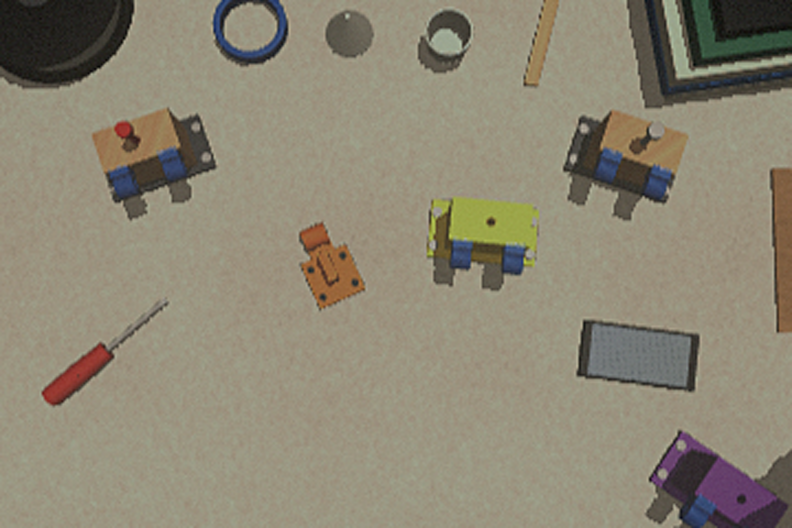

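View pics/scene1.png

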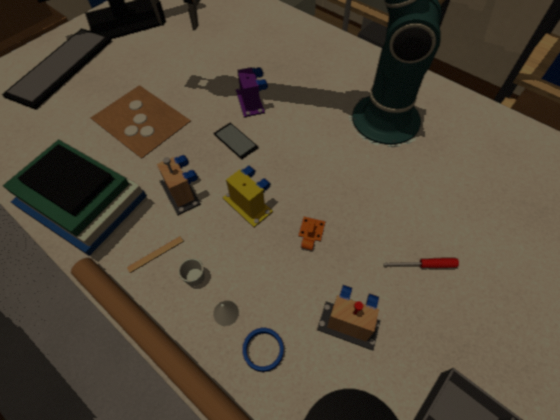

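Candidates for the target jamb in the top image: wooden (381,173), yellow (320,208) and purple (437,319). The wooden right block, with a grey steel pin at about (398,149), is the one; the left wooden block at (168,173) has the red plug at about (156,149). The leaf is at (248,212) in the top view. I'll move over the leaf and look with the wrist camera.

```bash
python3 -m creep '[{"grip":100,"dx":-5,"dy":-4.5,"dz":0,"turn":0},{"grip":100,"dx":-10,"dy":-9,"dz":0,"turn":0},{"grip":100,"dx":-15,"dy":-13.5,"dz":0,"turn":0},{"grip":100,"dx":-20,"dy":-18,"dz":0,"turn":0},{"grip":100,"dx":-25,"dy":-22,"dz":0,"turn":0},{"grip":100,"dx":-30,"dy":-26.5,"dz":0,"turn":0},{"grip":100,"dx":-34.5,"dy":-31,"dz":0,"turn":0},{"grip":100,"dx":-39,"dy":-35,"dz":0,"turn":0},{"grip":100,"dx":-43,"dy":-38,"dz":0,"turn":0},{"grip":100,"dx":-46,"dy":-41,"dz":0,"turn":0}]'
python3 - <<'E'
from h import *
p,T=shoot("wrist","w1.png")
print(np.round(T,3).tolist(),np.round(p["hand_eye"],3).tolist(),p["fx"],p["cx"],p["cy"])
for t,z in [("leaf",0),("leaf_hinge",.013),("jamb_right_hinge",.085),("jamb_right_park",.098)]:
    for m in arm.mark_of(p,t)[:2]: print(t,round(m["score"],2),np.round(m["location"]),np.round(atz(p,m["location"],z,T),4))
E
```

```text
time_s: 2.25
tcp_pos: [0.4522, 0.0044, 0.2151]
ee_rot: [-2.652, 1.683, -0.002]
ft_force: [-0.2, -0.7, 0.8]
finger_gap: 0.0916
[[0.426, -0.905, 0.001, 0.452], [-0.905, -0.426, -0.0, 0.004], [0.001, -0.001, -1.0, 0.215], [0.0, 0.0, 0.0, 1.0]] [[1.0, -0.0, 0.0, -0.001], [-0.0, -0.956, -0.293, -0.083], [0.0, 0.293, -0.956, -0.17], [0.0, 0.0, 0.0, 1.0]] 325.19226210127806 270.74236622084265 216.28031139671063
leaf 0.95 [228. 153.] [0.4699 0.0688 0.    ]
leaf_hinge 0.74 [228. 114.] [0.5129 0.0867 0.013 ]
leaf_hinge 0.55 [516. 220.] [ 0.5763 -0.3438  0.013 ]
jamb_right_hinge 0.69 [521. 220.] [ 0.5703 -0.2769  0.085 ]
jamb_right_hinge 0.68 [385. 235.] [ 0.4758 -0.1136  0.085 ]
jamb_right_park 0.93 [414. 204.] [ 0.5183 -0.119   0.098 ]
jamb_right_park 0.84 [547. 198.] [ 0.6109 -0.2897  0.098 ]
```

View pics/w1.png

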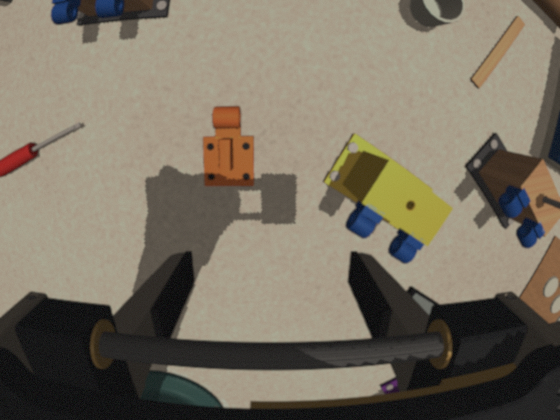

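The wrist view shows the leaf at (228,153), clear all round and nearly square to the jaws. The yellow look-alike is at (400,190) and the wooden right jamb at (521,205). I'll refine the leaf yaw from its plate and work out the shift.

```bash
python3 - <<'E'
from h import *
p,T=shoot("wrist")
hsv=cv2.cvtColor(p["img"],cv2.COLOR_BGR2HSV)
m=cv2.inRange(hsv,(4,130,80),(16,255,255)); m[:90]=0;m[200:]=0;m[:,:180]=0;m[:,280:]=0
ys,xs=np.nonzero(m)
print(len(ys))
P=np.array([atz(p,(x,y),.006,T)[:2] for x,y in zip(xs,ys)])
ax=np.array([np.cos(.4),np.sin(.4)])
q=P@ax; lo=q.min()
r=cv2.minAreaRect((P[q<lo+.058]*1000).astype(np.float32)); print(r)
o=np.array([.4699,.0688]); yaw=.395
d=np.r_[o,.012]-T[:3,3]; print(T[:3,:3].T@d*100, np.degrees(np.arctan2(T[1,0],T[0,0]))-np.degrees(yaw)+90)
E
```

```text
3052
((461.72442626953125, 64.76976776123047), (57.77362060546875, 58.96062469482422), 24.610584259033203)
[-5.33263285 -4.52473588 20.24405777] 2.490300731684556
```

```bash
python3 -m creep '[{"grip":100,"dx":-3,"dy":-2.6,"dz":4,"turn":0},{"grip":100,"dx":-5.35,"dy":-4.6,"dz":8,"turn":0},{"grip":100,"dx":-5.35,"dy":-4.6,"dz":12,"turn":0},{"grip":60,"dx":-5.35,"dy":-4.6,"dz":16,"turn":0},{"grip":60,"dx":-5.35,"dy":-4.6,"dz":19,"turn":0},{"grip":60,"dx":-5.35,"dy":-4.6,"dz":20.2,"turn":0},{"grip":60,"dx":-5.35,"dy":-4.6,"dz":20.2,"turn":0},{"grip":30,"dx":-5.35,"dy":-4.6,"dz":20.2,"turn":0},{"grip":0,"dx":-5.35,"dy":-4.6,"dz":20.2,"turn":0},{"grip":0,"dx":-5.35,"dy":-4.6,"dz":20.2,"turn":0}]'
python3 -m creep '[{"grip":0,"dx":0,"dy":0,"dz":0,"turn":0},{"grip":0,"dx":0,"dy":0,"dz":0,"turn":0},{"grip":0,"dx":0,"dy":0,"dz":0,"turn":0},{"grip":0,"dx":0,"dy":0,"dz":-2,"turn":0},{"grip":0,"dx":0,"dy":0,"dz":-5,"turn":0},{"grip":0,"dx":0,"dy":0,"dz":-8,"turn":0},{"grip":0,"dx":0,"dy":0,"dz":-11,"turn":0},{"grip":0,"dx":0,"dy":0,"dz":-14,"turn":0},{"grip":0,"dx":0,"dy":0,"dz":-15,"turn":0},{"grip":0,"dx":0,"dy":0,"dz":-15,"turn":0}]'
python3 - <<'E'
from h import *
p,T=shoot("wrist","w2.png")
print(np.round(T,3).tolist())
for t in ["leaf","leaf_hinge","jamb_right_hinge","jamb_right_park"]:
    for m in arm.mark_of(p,t)[:2]: print(t,round(m["score"],2),np.round(m["location"]))
E
```

```text
time_s: 3.8
tcp_pos: [0.471, 0.0685, 0.0131]
ee_rot: [2.65, -1.687, 0.002]
ft_force: [0.4, -0.5, -0.7]
finger_gap: 0.0272
time_s: 5.05
tcp_pos: [0.4709, 0.0685, 0.1629]
ee_rot: [-2.65, 1.688, -0.002]
ft_force: [0.3, 0.0, -1.4]
finger_gap: 0.0122
[[0.423, -0.906, 0.001, 0.471], [-0.906, -0.423, -0.001, 0.069], [0.001, -0.001, -1.0, 0.163], [0.0, 0.0, 0.0, 1.0]]
leaf 0.96 [270. 259.]
leaf_hinge 0.58 [272. 195.]
leaf_hinge 0.25 [521. 243.]
jamb_right_hinge 0.68 [439. 293.]
jamb_right_park 0.7 [474. 264.]
```

View pics/w2.png

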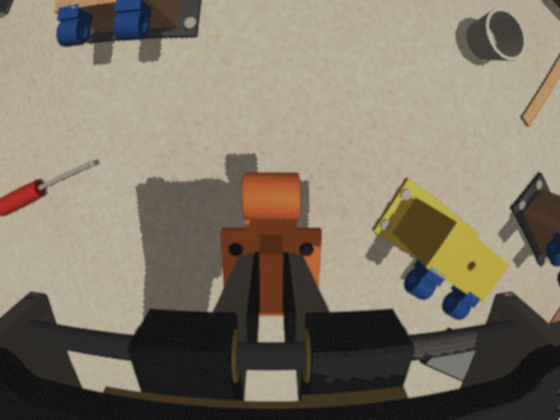

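The leaf is held (gap 12.2 mm) with its knuckle at (271,195), centred and square in the jaws. Next I'll carry it to a standoff in front of the right jamb, passing above the yellow block.

```bash
python3 -m creep '[{"grip":0,"dx":2,"dy":1,"dz":0,"turn":0.05},{"grip":0,"dx":6,"dy":3,"dz":0,"turn":0.18},{"grip":0,"dx":10,"dy":5,"dz":0,"turn":0.32},{"grip":0,"dx":14,"dy":7,"dz":0,"turn":0.46},{"grip":0,"dx":18,"dy":9,"dz":0,"turn":0.6},{"grip":0,"dx":22,"dy":10.5,"dz":0,"turn":0.74},{"grip":0,"dx":25,"dy":12,"dz":0,"turn":0.84},{"grip":0,"dx":26,"dy":12.2,"dz":0,"turn":0.88},{"grip":0,"dx":26,"dy":12.2,"dz":0,"turn":0.88},{"grip":0,"dx":26,"dy":12.2,"dz":0,"turn":0.88}]'
python3 - <<'E'
from h import *
p,T=shoot("wrist","w3.png")
print(np.round(T,3).tolist(), proj(p,(T@[0,-.042,0,1])[:3],T))
for t,z in [("leaf",.15),("leaf_hinge",.163),("jamb_right",0),("jamb_right_hinge",.085),("jamb_right_park",.098)]:
    for m in arm.mark_of(p,t)[:2]: print(t,round(m["score"],2),np.round(m["location"]),np.round(atz(p,m["location"],z,T),4))
E
```

```text
time_s: 6.55
tcp_pos: [0.4698, -0.2168, 0.1621]
ee_rot: [1.682, -2.652, -0.002]
ft_force: [0.7, 0.0, -0.9]
finger_gap: 0.0113
[[-0.426, -0.905, -0.002, 0.47], [-0.905, 0.426, 0.0, -0.217], [0.0, 0.002, -1.0, 0.162], [0.0, 0.0, 0.0, 1.0]] [271.20168562 195.88503387]
leaf 0.93 [270. 256.] [ 0.4712 -0.2167  0.15  ]
leaf_hinge 0.69 [274. 194.] [ 0.5082 -0.2368  0.163 ]
jamb_right 0.96 [184. 240.] [ 0.4681 -0.108   0.    ]
jamb_right 0.92 [444. 338.] [ 0.1784 -0.3576  0.    ]
jamb_right_hinge 0.97 [474. 371.] [ 0.1852 -0.363   0.085 ]
jamb_right_hinge 0.91 [282.  82.] [ 0.5669 -0.2715  0.085 ]
jamb_right_park 0.84 [139. 229.] [ 0.5151 -0.1197  0.098 ]
jamb_right_park 0.75 [279.  23.] [ 0.6066 -0.2877  0.098 ]
```

View pics/w3.png

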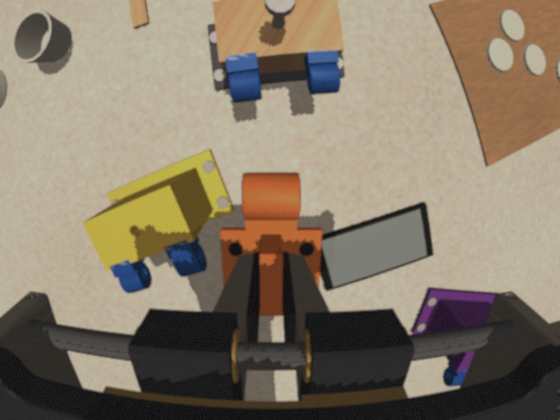

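The steel pin (grey head, (279,8)) stands in this wooden block, which confirms it. Its blue knuckles are at (243,77) and (324,72), and the leaf's knuckle is at (271,195). Next I'll measure the yaw and lateral offset from the knuckles and the top edge.

```bash
cat > meas.py <<'E'
from h import *
def meas(p,T,zk=.085,x0=190,x1=380,save=None):
    """blue knuckle blobs and orange knuckle in tool-aligned coords (cm); returns in T frame"""
    hsv=cv2.cvtColor(p["img"],cv2.COLOR_BGR2HSV)
    m=cv2.inRange(hsv,(100,120,40),(130,255,255)); m[260:]=0; m[:,:x0]=0; m[:,x1:]=0
    n,l,st,c=cv2.connectedComponentsWithStats(m)
    k=sorted(np.argsort(-st[1:,4])[:2]+1,key=lambda i:c[i][0])
    L=[]
    for i in k:
        ys,xs=np.nonzero(l==i)
        rc=cv2.minAreaRect(np.c_[xs,ys].astype(np.float32))
        W=np.array([atz(p,(x,y),zk,T) for x,y in zip(xs,ys)])
        t=(W-T[:3,3])@T[:3,:3]
        print(st[i],"tool x",np.round(np.percentile(t[:,0],[1,50,99])*1000,1),"y",np.round(np.percentile(t[:,1],[1,50,99])*1000,1))
        L.append(t[:,:2].mean(0)*1000)
    print("mid",(L[0]+L[1])/2,"sep",L[1]-L[0],"angle",np.arctan2(*(L[1]-L[0])[::-1]))
    if save:
        q=p["img"].copy(); q[m>0]=(255,255,0); cv2.imwrite(save,q)
E
python3 - <<'E'
from meas import *
p,T=shoot("wrist")
meas(p,T)
for t in ["jamb_right_hinge","jamb_right_park"]:
    for m in arm.mark_of(p,t)[:2]:
        if m["location"][1]<150:
            w=atz(p,m["location"],.085 if "hinge" in t else .098,T); print(t,m["location"],w,(w-T[:3,3])@T[:3,:3]*1000)
for c in ("top","scene"):
  p=arm.capture(c)
  for t,z in (("jamb_right_hinge",.085),("jamb_right_park",.098)):
    for m in arm.mark_of(p,t): 
        w=atz(p,m["location"],z); 
        if np.hypot(w[0]-.585,w[1]+.28)<.05:print(c,t,w,(w-T[:3,3])@T[:3,:3]*1000)
E
```

```text
[ 225   55   34   47 1335] tool x [-34.3 -21.8 -10.5] y [-131.9 -115.   -97.8]
[ 304   52   34   42 1206] tool x [25.3 36.7 49. ] y [-135.4 -119.9 -104.9]
mid [   7.46123808 -117.55558874] sep [59.11981649 -5.11428261] angle -0.086292251108586
jamb_right_park [277.0, 24.5] [ 0.60654653 -0.28739762  0.098     ] [   4.15958051 -153.29751918   64.2114756 ]
top jamb_right_hinge [ 0.56740255 -0.26887573  0.085     ] [   4.1484498  -110.00125622   77.24008337]
top jamb_right_park [ 0.61172344 -0.29065325  0.098     ] [   4.88795025 -159.36950523   64.20817899]
scene jamb_right_hinge [ 0.57313788 -0.27510465  0.085     ] [   7.32552318 -117.84980364   77.2380189 ]
scene jamb_right_park [ 0.59971571 -0.29143215  0.098     ] [  10.72822938 -148.84889297   64.22086944]
```

```bash
python3 -m creep '[{"grip":0,"dx":0.5,"dy":-1,"dz":1,"turn":-0.04},{"grip":0,"dx":1,"dy":-2,"dz":2,"turn":-0.086},{"grip":0,"dx":1.3,"dy":-3,"dz":3,"turn":-0.086},{"grip":0,"dx":1.3,"dy":-3.3,"dz":4.5,"turn":-0.086},{"grip":0,"dx":1.3,"dy":-3.3,"dz":6,"turn":-0.086},{"grip":0,"dx":1.3,"dy":-3.3,"dz":7,"turn":-0.086},{"grip":0,"dx":1.3,"dy":-3.3,"dz":7.6,"turn":-0.086},{"grip":0,"dx":1.3,"dy":-3.3,"dz":7.7,"turn":-0.086},{"grip":0,"dx":1.3,"dy":-3.3,"dz":7.7,"turn":-0.086},{"grip":0,"dx":1.3,"dy":-3.3,"dz":7.7,"turn":-0.086}]'
python3 - <<'E'
from meas import *
p,T=shoot("wrist","w4.png")
print(np.round(T,3).tolist(), proj(p,(T@[0,-.042,0,1])[:3],T))
meas(p,T,.09,150,420)
for t in ["leaf_hinge","jamb_right_hinge","jamb_right_park"]:
    for m in arm.mark_of(p,t)[:1]:
        w=atz(p,m["location"],.098 if "park" in t else .085,T); print(t,m["score"],m["location"],w,(w-T[:3,3])@T[:3,:3]*1000)
E
```

```text
time_s: 8.55
tcp_pos: [0.4941, -0.2447, 0.0857]
ee_rot: [1.791, -2.58, 0.001]
ft_force: [0.3, -0.2, -1.1]
finger_gap: 0.0122
[[-0.35, -0.937, -0.0, 0.494], [-0.937, 0.35, -0.001, -0.245], [0.001, -0.0, -1.0, 0.086], [0.0, 0.0, 0.0, 1.0]] [271.27066805 195.92770929]
[ 191   93   50   59 2589] tool x [-40.  -27.8 -16.4] y [-96.3 -82.2 -67.1]
[ 306   91   49   58 2567] tool x [18.4 29.8 41.7] y [-97.9 -83.9 -69.1]
mid [  1.02849476 -82.93691601] sep [57.78385065 -1.73933269] angle -0.03009158521809465
leaf_hinge 0.94 [274.6, 193.7] [ 0.53385397 -0.26145376  0.085     ] [  1.79598007 -43.07732787   0.6697743 ]
jamb_right_hinge 0.88 [111.5, 339.6] [ 0.47503005 -0.11319222  0.085     ] [-116.53814225   63.87478037    0.53358833]
jamb_right_park 0.7 [79.5, 302.8] [ 0.51464306 -0.11844994  0.098     ] [-125.44910589   24.92321186  -12.47427734]
```

View pics/w4.png

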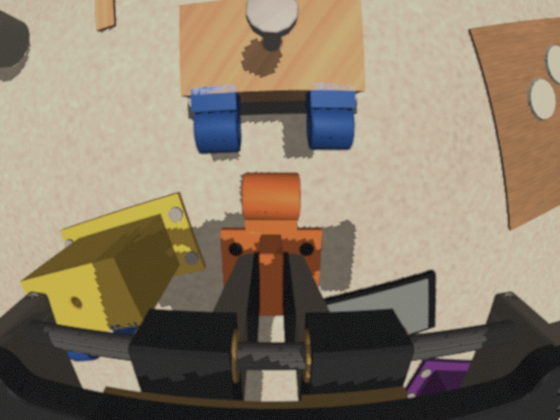

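The view shows the wooden jamb with blue knuckles at (217,122) and (331,120), the steel pin head at (272,12), and the leaf's knuckle at (271,196) in front of the gap. Now a relative measurement of the tubes' silhouettes in this view.

```bash
cat >> meas.py <<'E'
def axis_from_edge(p,T,px,front,zc,r=.013):
    """tool y (mm) of a tube axis at world height zc whose front/rear silhouette is seen at px"""
    o,d=ray(p,px,T); o=(o-T[:3,3])@T[:3,:3]; d=d@T[:3,:3]
    z=T[2,3]-zc; n=np.array([d[2],-d[1]])/np.hypot(d[1],d[2])   # (y,z) normal, +y
    y=o[1]+d[1]*(z-o[2])/d[2]
    return 1000*(y-(1 if front else -1)*r/n[0])
def edges(p,T,blue,orange,zc=.085):
    hsv=cv2.cvtColor(p["img"],cv2.COLOR_BGR2HSV)
    B=cv2.inRange(hsv,(100,120,40),(130,255,255))>0; O=cv2.inRange(hsv,(3,130,70),(17,255,255))>0
    tx=lambda px:1000*((atz(p,px,zc,T)-T[:3,3])@T[:3,:3])[0]
    for c0,c1 in blue:
        ys=[]
        for c in range(c0,c1,4):
            r=np.nonzero(B[60:240,c])[0]
            if len(r): ys.append((tx((c,r[-1]+60.5)),axis_from_edge(p,T,(c,r[-1]+60.5),True,zc)))
        ys=np.array(ys); print("blue axis x,y",np.round(np.median(ys,0),2),"spread",np.round(ys[:,1].std(),2))
    ys=np.array([(c,np.nonzero(O[60:260,c])[0][0]+59.5) for c in range(orange[0],orange[1],4)])
    print("orange axis y",[round(axis_from_edge(p,T,q,False,zc),2) for q in ys[[1,len(ys)//2,-2]]])
    return B,O,tx
def inner(p,T,B,O,tx,row_b,row_o,mid=271,zc=.085):
    for r in row_b:
        b=np.nonzero(B[r])[0]; print("gap",r,round(tx((b[b<mid].max()+.5,r)),2),round(tx((b[b>mid].min()-.5,r)),2))
    for r in row_o:
        o=np.nonzero(O[r,200:345])[0]+200; print("orange",r,round(tx((o.min()-.5,r)),2),round(tx((o.max()+.5,r)),2))
E
python3 - <<'E'
from meas import *
p,T=shoot("wrist")
B,O,tx=edges(p,T,[(202,234),(314,348)],(248,296))
inner(p,T,B,O,tx,[115,130,145],[185,195,205])
E
```

```text
blue axis x,y [-29.24 -79.46] spread 0.18
blue axis x,y [ 31.03 -81.51] spread 0.14
orange axis y [np.float64(-41.55), np.float64(-41.53), np.float64(-41.01)]
gap 115 -17.01 18.76
gap 130 -16.56 18.86
gap 145 -17.19 20.04
orange 185 -15.97 15.14
orange 195 -16.09 15.26
orange 205 -15.67 15.39
```

```bash
python3 -m creep '[{"grip":0,"dx":0.2,"dy":0,"dz":0.03,"turn":-0.03},{"grip":0,"dx":0.31,"dy":0,"dz":0.06,"turn":-0.045},{"grip":0,"dx":0.31,"dy":-0.6,"dz":0.06,"turn":-0.045},{"grip":0,"dx":0.31,"dy":-1.3,"dz":0.06,"turn":-0.045},{"grip":0,"dx":0.31,"dy":-2.0,"dz":0.06,"turn":-0.045},{"grip":0,"dx":0.31,"dy":-2.7,"dz":0.06,"turn":-0.045},{"grip":0,"dx":0.31,"dy":-3.3,"dz":0.06,"turn":-0.045},{"grip":0,"dx":0.31,"dy":-3.7,"dz":0.06,"turn":-0.045},{"grip":0,"dx":0.31,"dy":-3.9,"dz":0.06,"turn":-0.045},{"grip":0,"dx":0.31,"dy":-3.9,"dz":0.06,"turn":-0.045}]'
python3 - <<'E'
from meas import *
p,T=shoot("wrist","w5.png")
print(np.round(T,3).tolist())
cv2.imwrite("pics/w5c.png",cv2.resize(p["img"][100:330,150:400],None,fx=2.4,fy=2.4,interpolation=cv2.INTER_CUBIC))
p,T=shoot("scene"); 
q=cv2.resize(p["img"][130:210,140:250],None,fx=6,fy=6,interpolation=cv2.INTER_CUBIC)
cv2.imwrite("pics/s5c.png",q)
E
```

```text
time_s: 10.05
tcp_pos: [0.5293, -0.2612, 0.0847]
ee_rot: [1.848, -2.539, 0.0]
ft_force: [-0.1, -0.2, -0.6]
finger_gap: 0.0116
[[-0.307, -0.952, -0.001, 0.529], [-0.952, 0.307, -0.001, -0.261], [0.001, 0.001, -1.0, 0.085], [0.0, 0.0, 0.0, 1.0]]
```

View pics/w5c.png

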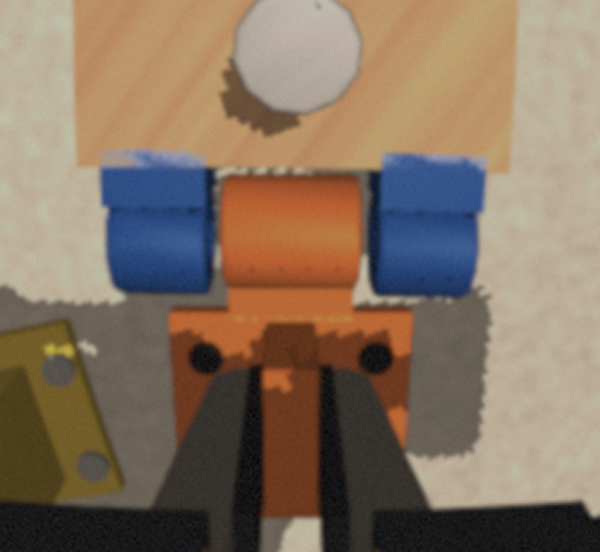

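View pics/s5c.png

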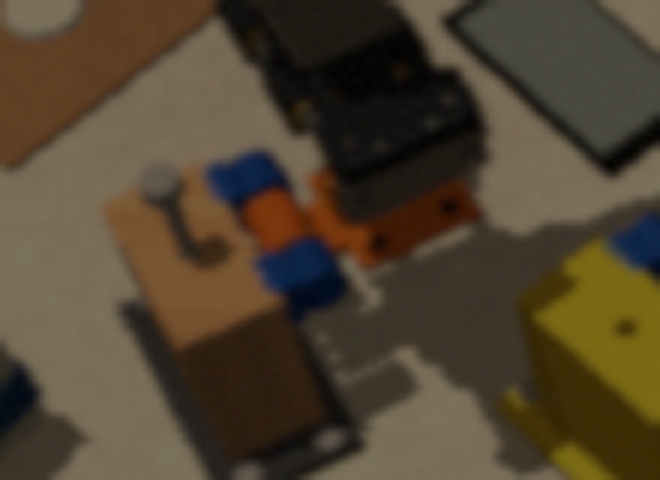

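The knuckle sits in the gap with roughly even slits at (215,230) and (365,230) in the crop, and the scene view shows it level between the blue knuckles. Measuring again.

```bash
python3 - <<'E'
from meas import *
p,T=shoot("wrist")
B,O,tx=edges(p,T,[(200,234),(310,342)],(250,296))
O[:168]=False
print([np.nonzero(O[:,c])[0][:2] for c in (250,262,272,284,294)])
ys=[(c,np.nonzero(O[:,c])[0][0]-.5) for c in (250,262,272,284,294)]
print([round(axis_from_edge(p,T,q,False,.085),2) for q in ys])
inner(p,T,B,O,tx,[190,200,210],[190,200,210])
for r in (168,172,174,176,178,180): print(r,p["img"][r,262:266].mean(0).round(),end=' ')
print()
for r in range(212,228,1): print(r,p["img"][r,268:276].mean(0).round(),p["img"][r,205:215].mean(0).round())
E
```

```text
blue axis x,y [-30.64 -41.84] spread 0.17
blue axis x,y [ 29.25 -41.29] spread 0.19
orange axis y [np.float64(-41.68), np.float64(-41.66), np.float64(-41.69)]
[array([173, 174]), array([173, 174]), array([173, 174]), array([173, 174]), array([173, 174])]
[np.float64(-41.69), np.float64(-41.66), np.float64(-41.66), np.float64(-41.68), np.float64(-41.71)]
gap 190 -17.6 17.81
gap 200 -18.28 17.41
gap 210 -18.98 18.12
orange 190 -15.98 15.65
orange 200 -16.1 15.78
orange 210 -15.69 15.38
168 [102. 143. 180.] 172 [ 82. 101. 128.] 174 [ 36.  66. 128.] 176 [ 41.  77. 150.] 178 [ 44.  83. 163.] 180 [ 46.  87. 172.] 
212 [ 46.  88. 172.] [115.  64.  36.]
213 [ 44.  85. 167.] [113.  64.  36.]
214 [ 44.  83. 162.] [108.  61.  34.]
215 [ 42.  79. 155.] [105.  59.  33.]
216 [ 40.  76. 148.] [102.  58.  33.]
217 [ 38.  71. 139.] [97. 55. 32.]
218 [ 35.  66. 128.] [93. 53. 30.]
219 [ 36.  71. 132.] [88. 50. 29.]
220 [ 46.  89. 159.] [80. 50. 36.]
221 [ 52. 101. 180.] [73. 61. 59.]
222 [ 54. 105. 186.] [79. 83. 87.]
223 [ 53. 104. 186.] [ 86.  96. 104.]
224 [ 54. 104. 186.] [ 88.  99. 107.]
225 [ 54. 105. 186.] [ 87.  99. 107.]
226 [ 53. 103. 185.] [ 88.  99. 107.]
227 [ 54. 105. 186.] [ 88.  99. 108.]
```

Axes agree to within about 0.6 mm in x and y. One last check, on the leaf's height in the grip, uses the apparent width of the plate's front edge.

```bash
python3 - <<'E'
from meas import *
p,T=shoot("wrist")
g=p["img"].astype(float); f=cv2.cvtColor(p["img"],cv2.COLOR_BGR2HSV)
O=cv2.inRange(f,(3,130,50),(17,255,255))>0
for z in (.0101,.0071,.0041,.0131):
    print(z,[np.round(proj(p,(T@[s*.03,yy,z,1])[:3],T),1).tolist() for s in(-1,1) for yy in (-.02,-.005)], "knuckle top ends",[np.round(proj(p,(T@[s*.015,-.042,z-.0201,1])[:3],T),1).tolist() for s in(-1,1)])
for r in range(188,262,6):
    o=np.nonzero(O[r,190:350])[0]+190
    print(r,o.min()-.5,o.max()+.5,end=' | ')
for c in (226,232,310,316): print(c,np.nonzero(O[200:,c])[0][0]+199.5)
E
```

```text
0.0101 [[220.6, 228.3], [221.8, 251.6], [321.9, 228.3], [320.6, 251.6]] knuckle top ends [[241.9, 200.6], [300.8, 200.6]]
0.0071 [[219.8, 230.0], [221.1, 253.6], [322.7, 230.0], [321.3, 253.6]] knuckle top ends [[241.4, 202.0], [301.3, 202.1]]
0.0041 [[219.0, 231.7], [220.4, 255.6], [323.4, 231.8], [322.0, 255.6]] knuckle top ends [[240.9, 203.6], [301.8, 203.6]]
0.0131 [[221.3, 226.7], [222.5, 249.7], [321.2, 226.7], [319.9, 249.7]] knuckle top ends [[242.4, 199.1], [300.2, 199.2]]
188 241.5 300.5 | 194 241.5 300.5 | 200 241.5 300.5 | 206 242.5 299.5 | 212 242.5 298.5 | 218 244.5 296.5 | 224 244.5 296.5 | 230 220.5 321.5 | 236 219.5 321.5 | 242 220.5 321.5 | 248 221.5 320.5 | 254 221.5 320.5 | 260 221.5 319.5 | 226 227.5
232 227.5
310 227.5
316 227.5
```

```bash
python3 -m creep '[{"grip":0,"dx":0,"dy":0,"dz":-0.06,"turn":0},{"grip":0,"dx":0,"dy":0.02,"dz":-0.12,"turn":0},{"grip":0,"dx":0,"dy":0.02,"dz":-0.12,"turn":0},{"grip":0,"dx":0,"dy":0.02,"dz":-0.12,"turn":0},{"grip":0,"dx":0,"dy":0.02,"dz":-0.12,"turn":0},{"grip":0,"dx":0,"dy":0.02,"dz":-0.12,"turn":0},{"grip":0,"dx":0,"dy":0.02,"dz":-0.12,"turn":0},{"grip":0,"dx":0,"dy":0.02,"dz":-0.12,"turn":0},{"grip":0,"dx":0,"dy":0.02,"dz":-0.12,"turn":0},{"grip":0,"dx":0,"dy":0.02,"dz":-0.12,"turn":0}]'
python3 - <<'E'
from meas import *
p,T=shoot("wrist")
B,O,tx=edges(p,T,[(200,234),(310,342)],(250,296))
inner(p,T,B,O,tx,[190,200],[190,200])
s=arm.read_state(); print(s["tcp_pos"],s["ft_force"],s["finger_gap"],abs(s["qd"]).max(),s["time_s"])
for c in ("scene","top"):
    p=arm.capture(c)
    for t in ("leaf_hinge","jamb_right_hinge"):
        for m in arm.mark_of(p,t)[:4]:
            w=atz(p,m["location"],.085)
            if np.hypot(w[0]-.57,w[1]+.27)<.05: print(c,t,round(m["score"],2),m["location"],w)
E
```

```text
time_s: 11.5
tcp_pos: [0.529, -0.261, 0.086]
ee_rot: [1.848, -2.539, 0.0]
ft_force: [-0.3, 0.1, -1.7]
finger_gap: 0.0117
blue axis x,y [-30.84 -42.  ] spread 0.36
blue axis x,y [ 29.44 -41.45] spread 0.01
orange axis y [np.float64(-41.47), np.float64(-41.45), np.float64(-41.48)]
gap 190 -17.73 17.4
gap 200 -17.87 17.55
orange 190 -16.1 15.77
orange 200 -16.22 15.9
[ 0.52899575 -0.2610447   0.08597465] [ 0.78648597 -0.1608223  -0.56454178] 0.011416065411592118 0.0022920995181694983 11.55
scene leaf_hinge 0.73 [189.3, 165.3] [ 0.55688045 -0.27693008  0.085     ]
scene jamb_right_hinge 0.87 [188.4, 170.9] [ 0.57107262 -0.26489208  0.085     ]
top jamb_right_hinge 0.7 [380.4, 172.5] [ 0.56483238 -0.26237243  0.085     ]
```

```bash
python3 -c "
from cell import arm
print(arm.hand_in()); s=arm.read_state(); print(s['tcp_pos'],s['ft_force'],s['finger_gap'])"
```

```text
the job is handed in; nothing more can be done
None
the job is handed in; nothing more can be done
```

I gripped the orange leaf by its rib and carried it to the right wooden jamb, the one with the steel pin. I slid its knuckle into the gap from the front and handed in at about 11.6 s while holding it there. No verdict is reported, so success is not confirmed.

**Checks that agreed:**
- **Hole position from the wrist camera:** the leaf's hole axis is within about 0.5 mm of the blue knuckles' axis. It sits within about 0.2 mm of the gap's middle.
- **Angle:** axes differ by about 0.01 rad.
- **Holding:** finger gap was 11.4 mm on the 12 mm rib, the arm was still, and the wrist force was about 1 N. I saw no sign of pressing on the block.

**Checks that were uncertain or disagreed:**
- **Height:** this is the least certain figure. By the arm's own readings the hole is about 1 mm above the hinge axis. The leaf's apparent size in the wrist picture suggested it sat 0 to 3 mm lower in the grip than that. I raised it 1.2 mm to split the difference, so either way it should be within the 3.5 mm limit.
- **Scene camera:** its network mark for the leaf's hole was about 6 pixels from its mark for the jamb's hinge. I put this down to the partly hidden view and trusted the wrist measurement, without checking further.

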